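# Shut the hinged checking fixture and hold it with the pilot punch

## Task

Check the die insert in the hinged fixture: lower the open leaf by its ball knob onto its spring plunger without letting it slam, then take the polished steel pilot punch from the wooden holder and push it down through the bush in the leaf, the insert and the base, until its collar sits on the leaf and the leaf is pressed fully shut. The spring lifts the leaf again as soon as you ease off, so finish still bearing down on the punch with the leaf held shut; do not let go. Leave the other two punches, the step block and the bore gauge where they are.

Things in the scene. Friction and masses are not known exactly. Their poses are not given: they have to be found in the camera images.
- fixture: Hinged checking fixture, fixed: dark steel base 150 (x) x 100 (y) x 22 mm on 10 mm feet (base top 32 mm above the granite) with a bright die insert (52 x 52 mm, top at 51 mm) and two hinge lugs. Origin: centre of the underside, on the granite; its x axis points from the knob end to the hinge, z up. The hinge axis runs along its y at x = +60 mm, z = 59 mm.
- leaf (a joint): Angle of the leaf, rad: 0 = pressed fully shut, level; 1.57 = upright; 1.95 = stop; grows as it opens. A stiff hinge (0.12 N m) holds it when open past upright; let go of below about 1.1, it falls. Lowered and left alone it rests on its sprung plunger at about 0.05 (free end 6 mm up); pressing it from there fully shut takes about 11 N down at the bush; it springs back when released.
- leaf_hinge (a point): Middle of the hinge axis, 59 mm above the granite; knob and bush swing about it in the fixture's x-z plane. The leaf is an aluminium plate 14 mm thick, 68 mm wide, reaching 130 mm from this axis, 0.36 kg with its knob.
- leaf_knob (a point): Centre of the red ball knob, 28 mm in diameter, at the free end of the leaf, 168 mm from the hinge axis in the leaf's mid-plane, on a stem 10 mm thick and 24 mm long. With the leaf shut it is 59 mm above the granite, 33 mm outside the base. Pinched on its two sides along the fixture's y, it turns between the fingers as the leaf swings.
- leaf_bush (a point): Centre of the mouth of the dark ring bush in the leaf, level with the leaf's upper face, 75 mm from the hinge axis (fixture x = -15 mm); through hole 14.5 mm in diameter, 14 mm deep. When shut it is 66 mm above the granite; z axis points out of the leaf's upper face.
- base_bore (a point): Centre of the mouth of the hole in the base, at the base's upper face, 32 mm above the granite, straight below the bush when shut; 14.5 mm in diameter and through the 22 mm base. The insert's hole above it is 17 mm wide, from 32 to 51 mm above the granite.
- holder: Hardwood punch holder, fixed: 70 (x) x 176 (y) x 66 mm tall, with three upright 14.5 mm through holes in a row along its y at -58, 0 and +58 mm; a punch stands in each, its collar on the wood. Origin: centre of the underside.
- punch_centre (a point): Polished (bright chrome) steel pilot punch, upright in one of the holder's holes, 96 mm long, about 0.125 kg: shank 12 mm in diameter, 60 mm from tip to collar, its last 12 mm tapering to 4 mm at the tip; collar 26 mm in diameter, 6 mm thick; round grip 16 mm in diameter, 30 mm long on top. Point on its axis half-way up, 12 mm below the collar's underside; z axis towards the grip.
- punch_seat (a point): On the pilot punch's axis at the underside of the collar, the face that sits on the leaf; the grip runs from 6 to 36 mm above this point.
- punch_tip (a point): Tip of the pilot punch's nose, 60 mm below the underside of the collar.
- black_punch_centre (a point): A flat-ended punch of the same size, black all over, in another hole of the holder; to be left there. Point half-way up, 12 mm below its collar.
- gold_punch_centre (a point): A flat-ended punch of the same size, gold coated all over, in another hole of the holder; to be left there. Point half-way up, 12 mm below its collar.
- step_block: Loose hardened steel step block, 75 (x) x 30 (y) mm, steps 15, 30 and 45 mm high; a bystander. Origin: centre of the underside.
- bore_gauge: Loose dial bore gauge lying along its own y: brass-cased dial 58 mm wide, black grip and chrome stem, about 295 mm long, 23 mm high; a bystander. Origin: on the granite near its middle.
Things that resemble listed ones, but are neither listed nor needed, are in the scene too. There is more than one size of the part that bears punch_centre; the job needs the largest.

How it is judged:
By the outcome, as a careful person would: the job done as asked, in the order asked, and still so for the second after the job is handed in, while the arm keeps its last pose, push and grip.
It also fails if it takes over 61 s, if anything falls off the work surface, if the arm or the gripper's body presses on something with over 40 N, if the wrist force passes 120 N, or if a joint passes its speed limit or range.

## Robot

A 7-joint arm with a two-finger parallel gripper is mounted at the origin on the work surface. World frame = base frame: x ahead of the robot, y to its left, z up, the work surface at z = 0. Lengths are in mm, angles in rad, forces in N, time in s.
With the tool pointing down it reaches from about 350 to 900 mm from the base axis. Payload 19.9 kg.
Tool frame: the origin (TCP) lies at the very end of the fingers, on their centre line; the grasp point (between the pads) lies 19 mm behind it; z points along the fingers, x is the direction in which the jaws open and shut, and the axes are right-handed (so a half turn about z gives the same grasp; the last joint's range is limited). The gripper opens to 94 mm and grips with 3 to 60 N. Pads are 16 mm wide; open, the fingers measure 119 mm over their backs; the gripper's body (75 mm by 177 mm) begins 78 mm behind the grasp point.
Start: joints at [1.296, 0.417, -0.01, 1.614, 0.005, 1.111, -0.053], TCP at [144.792, -607.975, 205.425] pointing down, gripper open.
Joint ranges: [-2.81, 2.81], [-0.39, 2.02], [-1.27, 1.25], [0.06, 2.57], [-1.19, 4.33], [0.19, 2], [-2.82, 2.82]. Speed limits (rad/s): [1.89, 1.89, 2.39, 2.39, 3.01, 3.01, 3.01].

## Interface

Orientations are given as a rotation vector (axis times angle).
In Python, from rig import status, read_camera, job_done gives the robot as it stands. The module is installed in compiled form; this text tells all that it offers.
- The arm moves only by the shell command python3 -m jog 'ROWS' [OPENING] [FORCE]. ROWS is text: rows parted by semicolons, each of 4 numbers parted by spaces: the shift along the tool's x, y, z in m, then the turn about the tool's z in rad. In form: tx ty tz turn; .... A call has 1 to 5 rows; each row is the pose to reach, as a shift and turn from the pose measured when the call began, along the tool's axes at that moment; what a row does not reach only later rows make up. A row lasts 1/10 s, in which the tool goes at most 50 mm and 8.59 degrees, less where a joint would pass 70% of its speed; a pose out of reach is approached as far as the arm can. A call with a gripper value outside its range is refused whole. OPENING is the closure, from 0 (fully open) to 1 (shut), set as the call begins (- or left out, the last holds). The fingers move at their own pace and stop on an object; FORCE is the grip in N (left out, the last holds). Time passes only in rows, so rows that repeat a pose let the fingers close. It gives the time, the measured TCP pose, the force and the opening at its end, in the units of the state.
- status.get_obs(): the state, without advancing time (a new reading comes with each control period).
- read_camera(name): name is "scene" or "side" or "wrist"; returns a dict with "color" (480x640x3 uint8, red, green, blue), "depth" (480x640 float32, mm along the optical axis (not along the pixel's ray), 0 where there is no reading), "fov_y" (degrees; the focal length in pixels is half the picture's height over the tangent of half this angle, whatever the lens; pixels are square), "cx", "cy" (the principal point, pixels), "k1" (the pictures are not rectified: a ray, as slopes to the right and down, at radius r is drawn at 1 + k1 r^2 times it, then the intrinsics apply), "R" (3x3) and "t" (3): a world point X has camera coordinates R X + t. Camera axes: x right, y down, z forward; pixel columns grow to the right and rows downward; lengths in mm; the calibration is good to about 2 mm. A picture is of the moment at which its call begins.
- job_done(): hands the job in, once; it reports no verdict.
The state is a dict: "clock": time; "joints": joint angles; "joint_velocities": joint speeds; "effort": joint torques, N m; "tool_pos": TCP position; "ee_rot": TCP orientation; "contact_force": force on the tool from outside, world axes, zero at the start; "ft_torque": the same for the moment, N m; "width": finger opening in mm.
Only numpy, scipy, OpenCV 4.12 (cv2) and the standard library are available. Lean on these libraries where they do the work, as an engineer would, in place of code of your own. Each camera call takes 0.05 s, during which the arm holds its last target.

## Working session

There is one attempt and no reset: what is moved stays moved. The work goes in short steps, Python scripts to look and compute and a shell command to move; the robot and the scene stay as the last step left them, time stands still between calls to the robot, and variables do not carry over. Pictures are saved under pics/ and viewed, and the job is handed in when it is done.

```bash
mkdir -p pics; cat > h.py <<'E'
import numpy as np, cv2, pickle
from scipy.spatial.transform import Rotation as Ro
from rig import status, read_camera, job_done
def snap(n,tag):
    c=read_camera(n); pickle.dump(c,open(f'pics/{tag}.pkl','wb')); cv2.imwrite(f'pics/{tag}.png',c['color'][:,:,::-1]); return c
def load(tag): return pickle.load(open(f'pics/{tag}.pkl','rb'))
def ray(c,u,v):
    f=240/np.tan(np.radians(c['fov_y'])/2)
    K=np.array([[f,0,c['cx']],[0,f,c['cy']],[0,0,1]])
    p=cv2.undistortPoints(np.array([[[u,v]]],float),K,np.array([c['k1'],0,0,0,0.]))[0,0]
    R=np.array(c['R']);t=np.array(c['t'])
    return -R.T@t, R.T@np.array([p[0],p[1],1.])
def plane(c,u,v,z):
    o,d=ray(c,u,v); return o+d*(z-o[2])/d[2]
def dep(c,u,v):
    o,d=ray(c,u,v); return o+d*float(c['depth'][int(round(v)),int(round(u))])
def proj(c,X):
    f=240/np.tan(np.radians(c['fov_y'])/2)
    x=np.array(c['R'])@np.array(X,float)+np.array(c['t']); a=x[:2]/x[2]; a=a*(1+c['k1']*(a@a)); return a*f+[c['cx'],c['cy']]
def tri(c1,p1,c2,p2):
    o1,d1=ray(c1,*p1);o2,d2=ray(c2,*p2);d1/=np.linalg.norm(d1);d2/=np.linalg.norm(d2)
    s=np.linalg.lstsq(np.array([d1,-d2]).T,o2-o1,rcond=None)[0]
    a=o1+d1*s[0];b=o2+d2*s[1]; return (a+b)/2,np.linalg.norm(a-b)
def st():
    s=status.get_obs(); print({k:np.round(s[k],3).tolist() for k in s}); print(Ro.from_rotvec(s['ee_rot']).as_matrix().round(3).tolist()); return s
def toTool(dw):
    s=status.get_obs(); return Ro.from_rotvec(s['ee_rot']).as_matrix().T@np.array(dw)
E
python3 - <<'E'
from h import *
st()
for n in ['scene','side','wrist']:
    c=snap(n,n+'0'); print(n,c['fov_y'],c['cx'],c['cy'],c['k1'],np.round(c['R'],3).tolist(),np.round(c['t'],1), (-np.array(c['R']).T@c['t']).round(0))
E
```

```text
{'clock': 0.0, 'joints': [1.295, 0.418, -0.01, 1.614, 0.005, 1.111, -0.053], 'joint_velocities': [0.001, 0.001, 0.0, -0.0, -0.0, -0.002, -0.001], 'effort': [0.001, -85.126, 0.639, -42.599, -0.049, 0.019, 0.0], 'tool_pos': [144.691, -607.604, 204.836], 'ee_rot': [-2.465, 1.947, 0.002], 'contact_force': [-0.254, -0.068, 0.1], 'ft_torque': [-0.001, 0.024, -0.006], 'width': 93.771}
[[0.232, -0.973, -0.0], [-0.973, -0.232, 0.001], [-0.001, 0.0, -1.0]]
scene 45.845200700801264 316.12390593876705 231.95906678753286 -0.0401529341543793 [[0.539, 0.843, -0.001], [0.727, -0.465, -0.505], [-0.426, 0.271, -0.863]] [-319.6 -401.2 1367.7] [1047. -288.  977.]
side 51.016785364271136 318.8575873174321 234.968986165342 -0.058266697808068334 [[-0.896, -0.445, -0.005], [-0.335, 0.684, -0.648], [0.292, -0.579, -0.761]] [558.  249.  786.7] [354. 533. 763.]
wrist 58.44767096312281 316.3007280756226 237.57717932740675 0.009587112016443251 [[0.231, -0.973, -0.0], [-0.945, -0.225, 0.238], [-0.231, -0.055, -0.971]] [-624.4  -24.1  388.5] [ 212. -592.  383.]
```

View pics/scene0.png

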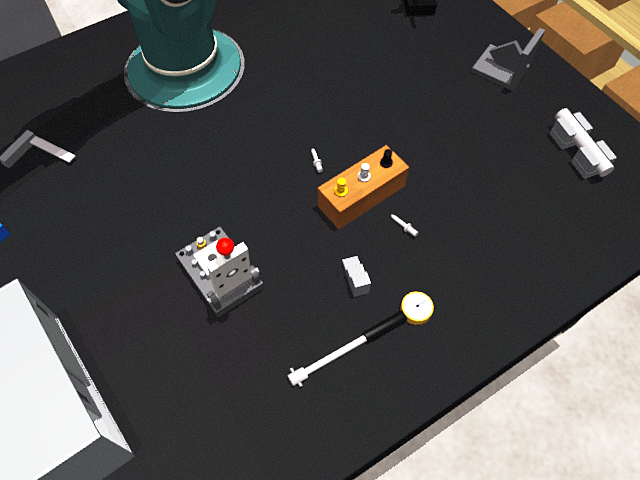

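View pics/side0.png

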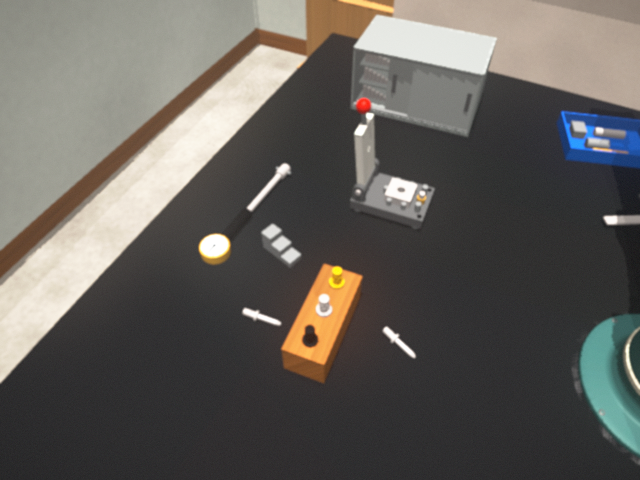

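View pics/wrist0.png

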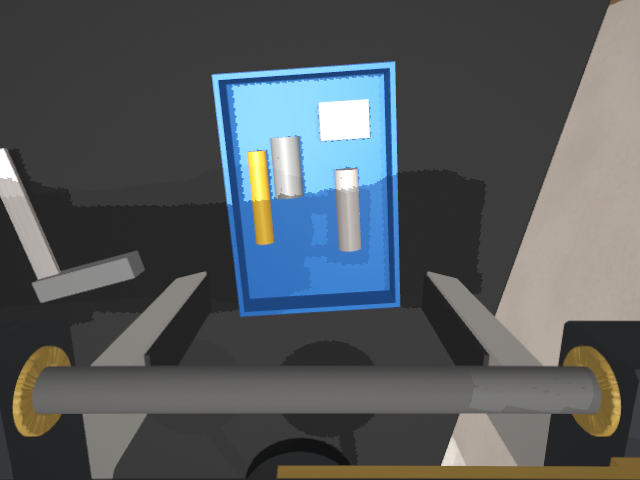

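```bash
python3 - <<'E'
from h import *
for tag,boxes in [('scene0',[(165,215,110,110),(305,135,120,100)]),('side0',[(335,90,110,140),(270,255,105,130)])]:
    c=load(tag);im=c['color'][:,:,::-1]
    o=[]
    for x,y,w,h in boxes: 
        o.append(cv2.resize(im[y:y+h,x:x+w],(400,int(400*h/w)),interpolation=cv2.INTER_CUBIC))
    H=max(a.shape[0] for a in o); o=[cv2.copyMakeBorder(a,0,H-a.shape[0],0,0,cv2.BORDER_CONSTANT) for a in o]
    cv2.imwrite(f'pics/{tag}_z.png',np.hstack(o)); print(H)
    hsv=cv2.cvtColor(im.copy(),cv2.COLOR_BGR2HSV)
    m=((hsv[...,0]<6)|(hsv[...,0]>174))&(hsv[...,1]>180)&(hsv[...,2]>120)
    n,l,s,ce=cv2.connectedComponentsWithStats(m.astype(np.uint8))
    for i in range(1,n):
        if s[i,4]>40: print(tag,'red',s[i],ce[i], dep(c,*ce[i]).round(1))
    m=(hsv[...,0]>20)&(hsv[...,0]<35)&(hsv[...,1]>180)&(hsv[...,2]>120)
    n,l,s,ce=cv2.connectedComponentsWithStats(m.astype(np.uint8))
    for i in range(1,n):
        if s[i,4]>20: print(tag,'yel',s[i],ce[i], dep(c,*ce[i]).round(1))
E
```

```text
400
scene0 red [216 238  18  17 241] [224.73443983 245.94605809] [ 629.  -183.7  239. ]
scene0 yel [337 177   9   8  54] [341.12962963 181.01851852] [546.   86.5 102. ]
scene0 yel [334 186  14  10  69] [341.17391304 191.17391304] [552.4  83.3  78.7]
509
side0 red [357  99  13  14 144] [363.11805556 105.30555556] [ 620.5 -175.   234.3]
side0 yel [332 267  10   9  75] [336.66666667 270.78666667] [547.   86.5 102.3]
side0 yel [329 277  16  11 102] [335.74509804 282.89215686] [545.2  92.8  77.3]
```

View pics/scene0_z.png

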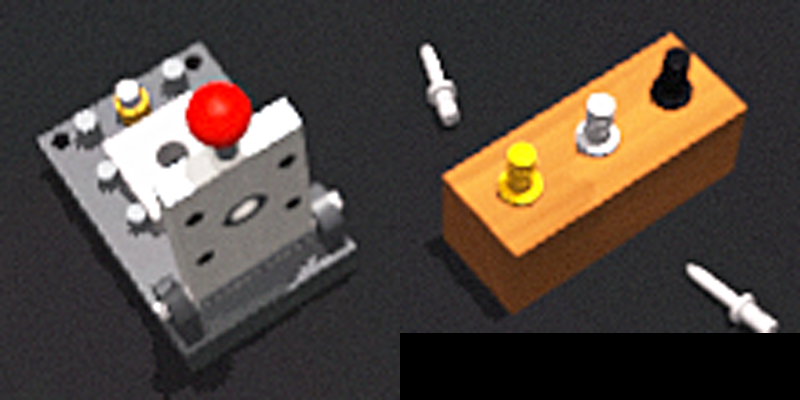

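View pics/side0_z.png

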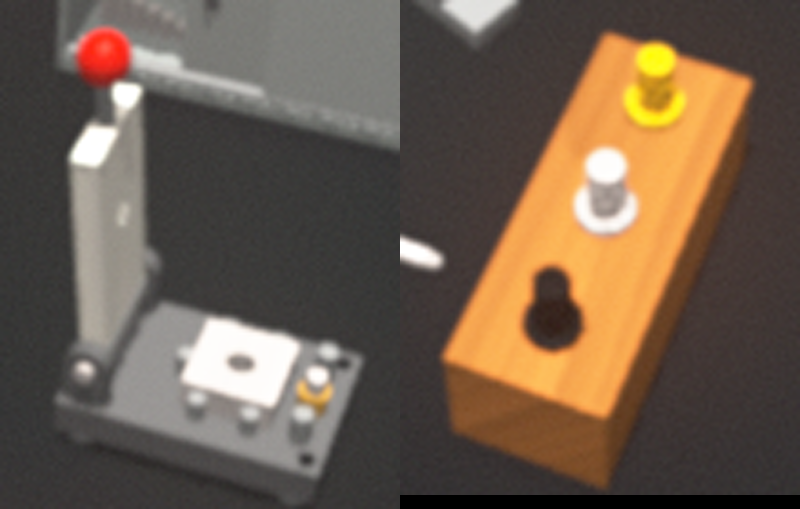

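```bash
python3 - <<'E'
from h import *
s=load('scene0');d=load('side0')
S=lambda x,y:(165+x/3.636,215+y/3.636); S2=lambda x,y:(305+x/3.333,135+y/3.333)
D=lambda x,y:(335+x/3.636,90+y/3.636); D2=lambda x,y:(270+x/3.81,255+y/3.81)
def two(n,a,b,z): print(n,plane(s,*a,z).round(1),plane(d,*b,z).round(1),tri(s,a,d,b)[0].round(1),round(tri(s,a,d,b)[1],1))
two('insert hole',S(173,155),D(241,362),51)
two('polished',S2(201,101),D2(206,163),102)
two('gold',S2(122,152),D2(256,58),102)
two('black',S2(279,60),D2(151,281),102)
two('gold collar',S2(120,183),D2(254,100),72)
two('pol collar',S2(198,136),D2(205,205),72)
print('knob',tri(s,(224.7,246),d,(363.1,105.3)))
for n,p in [('L',(38,138)),('far',(203,42)),('R',(355,245)),('near',(190,358))]: print('scene base',n,plane(s,*S(*p),32).round(1))
for n,p in [('hf',(162,302)),('kf',(362,357)),('hn',(57,395)),('kn',(318,485))]: print('side base',n,plane(d,*D(*p),32).round(1))
# depth clouds
for c,nm,u0,u1,v0,v1 in [(s,'s',165,275,215,325),(d,'d',335,445,90,230)]:
    P=np.array([dep(c,u,v) for u in range(u0,u1) for v in range(v0,v1) if c['depth'][v,u]>0])
    q=P[(abs(P[:,2]-51)<2.5)]; print(nm,'insert',len(q),np.median(q,0).round(1))
    q=P[(abs(P[:,2]-32)<2.5)]; r=cv2.minAreaRect(q[:,:2].astype(np.float32)); print(nm,'base',len(q),r)
E
```

```text
insert hole [ 532.4 -187.7   51. ] [ 531.  -189.3   51. ] [ 531.6 -188.2   51.2] 1.9
polished [540.3 146.2 102. ] [542.6 142.3 102. ] [541.9 144.5 105.2] 0.6
gold [545.7  87.8 102. ] [546.8  84.9 102. ] [546.5  86.7 104.1] 0.8
black [540.4 201.9 102. ] [537.8 201.3 102. ] [538.9 201.7 101.1] 2.4
gold collar [546.1  87.4  72. ] [546.7  85.7  72. ] [546.6  86.8  73.3] 0.6
pol collar [543.  144.9  72. ] [542.3 143.7  72. ] [542.7 144.3  72.3] 1.3
knob (array([ 623.31427878, -182.36909017,  228.75868285]), np.float64(0.08274941237073277))
scene base L [ 475.  -240.5   32. ]
scene base far [ 469.7 -140.6   32. ]
scene base R [ 617.3 -131.7   32. ]
scene base near [ 626.7 -230.5   32. ]
side base hf [ 594.9 -235.3   32. ]
side base kf [ 475.  -243.1   32. ]
side base hn [ 619.1 -138.2   32. ]
side base kn [ 465.9 -138.3   32. ]
s insert 382 [ 517.1 -197.    51.4]
s base 1081 ((545.5471801757812, -186.7904052734375), (152.64178466796875, 101.00102233886719), 3.5113136768341064)
d insert 653 [ 537.8 -194.4   51. ]
d base 1425 ((613.0712890625, -326.46575927734375), (230.9604949951172, 423.4146728515625), 12.773225784301758)
```

```bash
python3 - <<'E'
from h import *
s=load('scene0');d=load('side0')
for p in [(18,286),(80,380),(100,440),(128,452)]: print(p,dep(s,*p).round(0))
for p in [(358,50),(380,25),(490,42),(470,68),(420,62)]: print(p,dep(d,*p).round(0))
print(toTool([623.3-144.7,-182.4+607.6,95]))
E
python3 -m jog '-0.02 -0.03 -0.03 0.02; -0.04 -0.06 -0.06 0.05; -0.06 -0.095 -0.09 0.1; -0.08 -0.135 -0.11 0.15; -0.10 -0.18 -0.11 0.173' 0
```

```text
(18, 286) [ 478. -484.  171.]
(80, 380) [ 609. -484.   31.]
(100, 440) [ 762. -465.  157.]
(128, 452) [ 760. -460.   34.]
(358, 50) [ 752. -465.  163.]
(380, 25) [ 746. -585.  171.]
(490, 42) [ 485. -626.  171.]
(470, 68) [ 497. -493.  171.]
(420, 62) [ 605. -473.  167.]
[-302.85349247 -564.06936018  -94.7814275 ]
clock: 0.65
tool_pos: [297.8, -468.6, 318.0]
ee_rot: [2.284, -2.156, 0.005]
contact_force: [0.8, -0.4, -0.6]
width: 93.5
```

```bash
python3 -m jog '-0.03 -0.038 0 0; -0.06 -0.076 0 0; -0.09 -0.114 0 0; -0.12 -0.152 0 0; -0.15 -0.19 0 0'; python3 -m jog '-0.03 -0.038 0 0; -0.06 -0.076 0 0; -0.09 -0.114 0.005 0; -0.11 -0.14 0.01 0; -0.117 -0.151 0.015 0'
python3 - <<'E'
from h import *
st(); snap('wrist','w1')
E
```

```text
clock: 1.15
tool_pos: [479.9, -306.4, 317.9]
ee_rot: [2.284, -2.156, 0.005]
contact_force: [0.5, -0.1, -0.2]
width: 94.1
clock: 1.65
tool_pos: [625.8, -177.5, 301.9]
ee_rot: [2.288, -2.152, 0.003]
contact_force: [-0.6, -0.2, -0.2]
width: 93.8
{'clock': 1.65, 'joints': [0.455, 0.415, -0.319, 1.415, 0.132, 1.331, -1.38], 'joint_velocities': [-0.132, 0.161, 0.018, -0.124, 0.062, -0.03, -0.149], 'effort': [0.54, -87.862, -5.648, -46.411, -0.028, 0.071, -0.379], 'tool_pos': [625.76, -177.53, 301.852], 'ee_rot': [2.288, -2.152, 0.003], 'contact_force': [-0.566, -0.207, -0.187], 'ft_torque': [0.018, 0.034, 0.027], 'width': 93.783}
[[0.061, -0.998, 0.001], [-0.998, -0.061, -0.001], [0.001, -0.001, -1.0]]
```

View pics/w1.png

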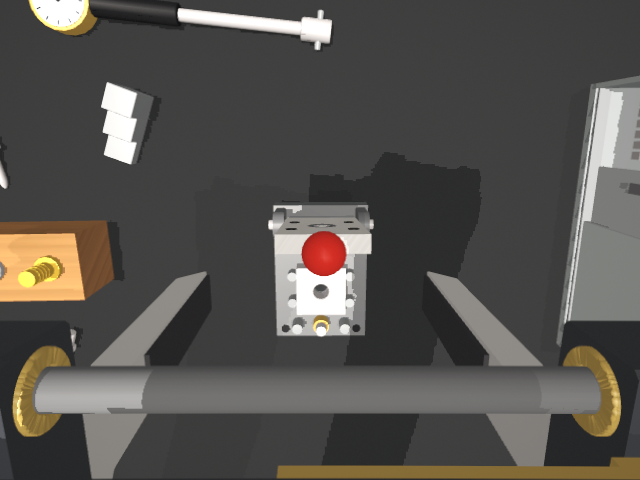

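```bash
python3 - <<'E'
from h import *
c=load('w1');s=load('scene0');d=load('side0');im=c['color'][:,:,::-1].copy()
hsv=cv2.cvtColor(im,cv2.COLOR_BGR2HSV)
m=((hsv[...,0]<6)|(hsv[...,0]>174))&(hsv[...,1]>180)&(hsv[...,2]>90)
n,l,st_,ce=cv2.connectedComponentsWithStats(m.astype(np.uint8)); i=1+st_[1:,4].argmax(); kp=ce[i]; print(kp,st_[i])
print('knob',plane(c,*kp,226.5).round(1),[ (t[0].round(1),round(t[1],1)) for t in (tri(c,kp,s,(224.7,246)),tri(c,kp,d,(363.1,105.3)))], dep(c,*kp).round(1))
g=cv2.cvtColor(im,cv2.COLOR_BGR2GRAY)
sub=g[280:304,308:336]; mm=(sub<110).astype(np.uint8); n,l,st_,ce=cv2.connectedComponentsWithStats(mm)
for i in range(1,n): 
  p=ce[i]+[308,280]; print('dark',st_[i],p,plane(c,*p,51).round(1))
z=cv2.resize(im[190:345,250:395],None,fx=4,fy=4,interpolation=cv2.INTER_CUBIC); cv2.imwrite('pics/w1z.png',z)
# base bottom edge corners by depth
P=np.array([dep(c,u,v) for u in range(250,395) for v in range(200,345)])
q=P[abs(P[:,2]-32)<2]; print(len(q),cv2.minAreaRect(q[:,:2].astype(np.float32)))
q=P[abs(P[:,2]-51)<1.5]; print(len(q),cv2.minAreaRect(q[:,:2].astype(np.float32)))
E
```

```text
[323.36950732 253.31624501] [ 302  232   44   44 1502]
knob [ 622.9 -182.   226.5] [(array([ 623.4, -182.2,  228.7]), np.float64(0.6)), (array([ 623.4, -182. ,  228.9]), np.float64(0.4))] [ 626.4 -181.5  238.9]
dark [ 7  5 12  7 59] [320.13559322 287.66101695] [ 535.8 -187.4   51. ]
3590 ((546.220458984375, -187.4898681640625), (150.35765075683594, 99.9150161743164), 3.66574764251709)
1310 ((551.3675537109375, -188.42669677734375), (135.97056579589844, 89.42454528808594), 3.674675226211548)
```

View pics/w1z.png

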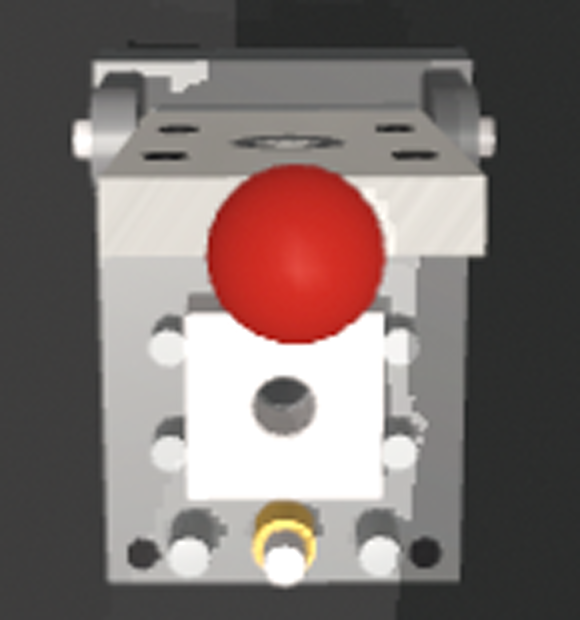

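```bash
python3 -m jog '0.004 0.002 0.03 0; 0.004 0.002 0.06 0; 0.004 0.002 0.08 0;0.004 0.002 0.09 0;0.004 0.002 0.093 0'; python3 -m jog '0 0 0 0; 0 0 0 0'
```

```text
clock: 2.2
tool_pos: [623.3, -182.8, 207.2]
ee_rot: [2.286, -2.153, 0.0]
contact_force: [-0.3, -0.1, 0.1]
width: 94.0
clock: 2.4
tool_pos: [623.5, -183.3, 208.4]
ee_rot: [2.286, -2.154, 0.002]
contact_force: [0.3, 0.2, -0.7]
width: 94.0
```

Close on the knob, moderate force.

```bash
python3 -m jog '0 0 0 0; 0 0 0 0;0 0 0 0;0 0 0 0;0 0 0 0' 1 15; python3 -m jog '0 0 0 0; 0 0 0 0;0 0 0 0;0 0 0 0'
python3 - <<'E'
from h import *
st(); snap('wrist','w2')
E
```

```text
clock: 2.9
tool_pos: [623.5, -183.3, 208.4]
ee_rot: [2.286, -2.154, 0.002]
contact_force: [-0.1, -0.4, -0.0]
width: 57.6
clock: 3.3
tool_pos: [623.6, -182.3, 208.3]
ee_rot: [2.287, -2.153, 0.001]
contact_force: [-0.5, 1.6, 0.5]
width: 26.9
{'clock': 3.3, 'joints': [0.459, 0.477, -0.31, 1.536, 0.154, 1.153, -1.391], 'joint_velocities': [-0.002, 0.0, -0.009, 0.003, -0.005, 0.001, 0.0], 'effort': [7.168, -89.246, 0.532, -44.554, 2.64, -0.731, 0.0], 'tool_pos': [623.567, -182.275, 208.313], 'ee_rot': [2.287, -2.153, 0.001], 'contact_force': [-0.515, 1.583, 0.506], 'ft_torque': [0.189, 0.091, 0.029], 'width': 26.937}
[[0.06, -0.998, 0.0], [-0.998, -0.06, -0.0], [0.0, -0.0, -1.0]]
```

View pics/w2.png

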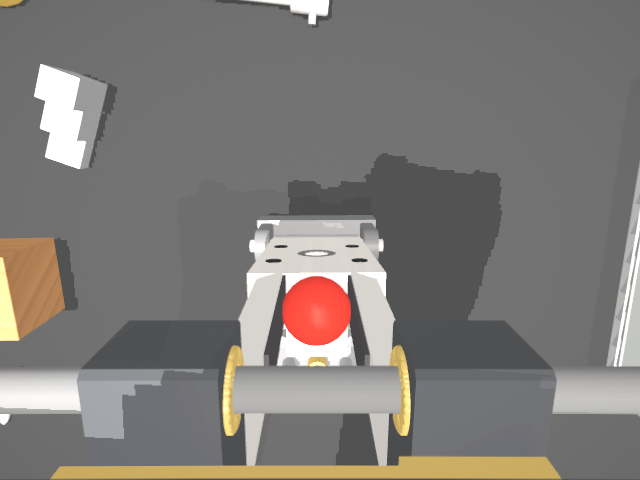

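```bash
python3 -m jog '0 0.0085 -0.0006 0; 0 0.0171 -0.0009 0; 0 0.0272 -0.0005 0; 0 0.0372 0.0003 0; 0 0.0495 0.0025 0' 1 20; python3 -m jog '0 0 0 0'
```

```text
clock: 3.85
tool_pos: [573.3, -185.5, 206.0]
ee_rot: [2.287, -2.153, 0.002]
contact_force: [2.1, 0.1, 0.6]
width: 26.9
clock: 3.95
tool_pos: [571.4, -185.7, 205.7]
ee_rot: [2.286, -2.154, 0.0]
contact_force: [1.1, 2.2, -6.2]
width: 26.9
```

```bash
python3 -m jog '0 0.0097 0.0025 0; 0 0.0217 0.0063 0; 0 0.0334 0.0111 0; 0 0.0447 0.0166 0; 0 0.0556 0.023 0'; python3 -m jog '0 0 0 0'
```

```text
clock: 4.45
tool_pos: [515.2, -189.3, 182.7]
ee_rot: [2.285, -2.154, 0.001]
contact_force: [2.0, -0.7, -2.2]
width: 26.9
clock: 4.55
tool_pos: [513.7, -189.4, 182.0]
ee_rot: [2.284, -2.154, -0.001]
contact_force: [3.9, 0.7, -7.8]
width: 27.0
```

```bash
python3 -m jog '0 0.010 0.0077 0; 0 0.019 0.0152 0; 0 0.0275 0.0234 0; 0 0.0354 0.0321 0; 0 0.0436 0.0427 0'; python3 -m jog '0 0 0 0'
```

```text
clock: 5.05
tool_pos: [469.7, -192.3, 138.8]
ee_rot: [2.284, -2.154, 0.0]
contact_force: [2.0, -2.3, -1.4]
width: 26.7
clock: 5.15
tool_pos: [468.4, -192.4, 137.4]
ee_rot: [2.283, -2.155, -0.002]
contact_force: [-0.2, -0.2, -1.4]
width: 26.8
```

```bash
python3 -m jog '0 0.0056 0.0093 0; 0 0.0113 0.0196 0; 0 0.0162 0.0303 0; 0 0.0204 0.0413 0; 0 0.0239 0.0525 0'; python3 -m jog '0 0 0 0'
```

```text
clock: 5.65
tool_pos: [444.2, -193.9, 84.1]
ee_rot: [2.283, -2.155, -0.002]
contact_force: [0.8, -2.8, -1.0]
width: 26.5
clock: 5.75
tool_pos: [443.6, -193.9, 82.7]
ee_rot: [2.283, -2.155, -0.003]
contact_force: [-0.2, -2.5, -1.9]
width: 26.8
```

```bash
python3 -m jog '0 0.001 0.005 0; 0 0.002 0.010 0; 0 0.003 0.015 0; 0 0.0035 0.020 0; 0 0.004 0.0245 0'; python3 -m jog '0 0 0.001 0; 0 0 0.002 0;0 0 0.003 0;0 0 0.004 0; 0 0 0.005 0';python3 -m jog '0 0 0.0 0;0 0 0 0; 0 0 0 0'
```

```text
clock: 6.25
tool_pos: [439.5, -194.2, 57.8]
ee_rot: [2.283, -2.155, -0.003]
contact_force: [-1.0, -2.5, -0.3]
width: 27.0
clock: 6.75
tool_pos: [439.3, -194.3, 52.7]
ee_rot: [2.282, -2.155, -0.004]
contact_force: [-3.9, -1.3, -1.3]
width: 26.9
clock: 7.05
tool_pos: [439.2, -194.3, 52.7]
ee_rot: [2.282, -2.155, -0.004]
contact_force: [-3.8, -1.6, -1.3]
width: 26.6
```

```bash
python3 -m jog '0 0 0.001 0; 0 0 0.002 0;0 0 0.003 0;0 0 0.0035 0; 0 0 0.0035 0';python3 -m jog '0 0 0.0 0;0 0 0 0'; python3 - <<'E'
from h import *
snap('side','d1'); snap('wrist','w3')
c=load('d1');cv2.imwrite('pics/d1z.png',cv2.resize(c['color'][130:250,320:480,::-1],None,fx=4,fy=4))
E
```

```text
clock: 7.55
tool_pos: [439.3, -194.3, 49.1]
ee_rot: [2.282, -2.155, -0.004]
contact_force: [-3.9, -2.1, -2.5]
width: 26.7
clock: 7.75
tool_pos: [439.2, -194.2, 49.1]
ee_rot: [2.282, -2.155, -0.004]
contact_force: [-3.7, -2.7, -0.5]
width: 27.2
```

View pics/d1z.png

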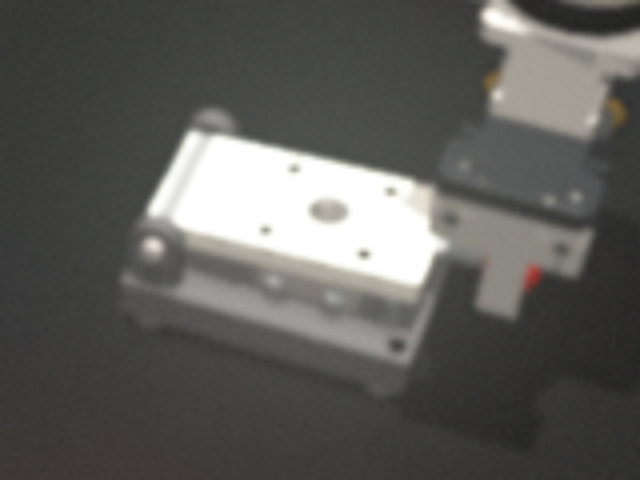

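View pics/w3.png

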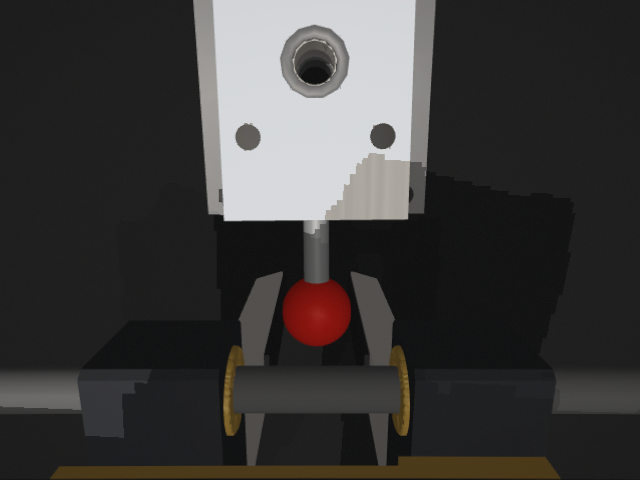

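```bash
python3 -m jog '0 0 0.0007 0; 0 0 0.0014 0;0 0 0.002 0;0 0 0.002 0; 0 0 0.002 0'; python3 - <<'E'
from h import *
c=load('w3')
for p in [(250,60),(380,60),(240,200),(390,200),(270,100),(365,100)]: print(p,dep(c,*p).round(1))
print('bush',plane(c,315,62,69.8).round(1))
st()
E
```

```text
clock: 8.35
tool_pos: [439.2, -194.3, 47.1]
ee_rot: [2.282, -2.155, -0.004]
contact_force: [-3.9, -2.2, 2.4]
width: 27.0
(250, 60) [ 530.9 -165.8   67.8]
(380, 60) [ 533.3 -210.6   68.9]
(240, 200) [ 482.3 -163.5   70.9]
(390, 200) [ 485.5 -218.4   70.8]
(270, 100) [ 518.  -173.2   69.1]
(365, 100) [ 519.9 -206.4   69.8]
bush [ 531.3 -188.3   69.8]
{'clock': 8.35, 'joints': [0.584, 0.408, -0.274, 2.081, 0.175, 0.677, -1.32], 'joint_velocities': [-0.0, 0.001, -0.001, -0.001, 0.0, -0.0, -0.0], 'effort': [-1.729, -69.01, -5.469, -30.751, -0.548, -1.167, 0.003], 'tool_pos': [439.233, -194.266, 47.142], 'ee_rot': [2.282, -2.155, -0.004], 'contact_force': [-3.943, -2.173, 2.404], 'ft_torque': [-0.437, 0.869, 0.01], 'width': 26.952}
[[0.057, -0.998, -0.004], [-0.998, -0.057, -0.001], [0.0, 0.004, -1.0]]
```

```bash
python3 -m jog '0 0 0 0;0 0 0 0;0 0 0 0;0 0 0 0;0 0 0 0' 0.3 20; python3 -m jog '0 0 -0.01 0;0 0 -0.035 0;0 0 -0.07 0;0 0 -0.11 0;0 0 -0.15 0'; python3 - <<'E'
from h import *
st();snap('wrist','w4'); print(toTool([542.4-439.2,144.4+194.3,0]))
E
```

```text
clock: 8.85
tool_pos: [439.4, -194.2, 47.2]
ee_rot: [2.282, -2.155, -0.003]
contact_force: [0.0, -0.4, -0.1]
width: 63.3
clock: 9.35
tool_pos: [439.6, -193.8, 199.4]
ee_rot: [2.283, -2.154, -0.003]
contact_force: [0.2, -1.0, -0.4]
width: 66.2
{'clock': 9.35, 'joints': [0.636, 0.18, -0.318, 1.958, 0.068, 1.016, -1.226], 'joint_velocities': [0.088, -0.504, -0.041, -0.426, -0.219, 0.887, 0.198], 'effort': [-1.503, -51.908, -2.448, -36.037, 0.553, -2.837, -0.567], 'tool_pos': [439.604, -193.78, 199.44], 'ee_rot': [2.283, -2.154, -0.003], 'contact_force': [0.218, -0.973, -0.421], 'ft_torque': [-0.051, -0.052, -0.095], 'width': 66.192}
[[0.058, -0.998, -0.003], [-0.998, -0.058, -0.0], [0.0, 0.003, -1.0]]
[-332.14665919 -122.66099288   -0.89867346]
```

View pics/w4.png

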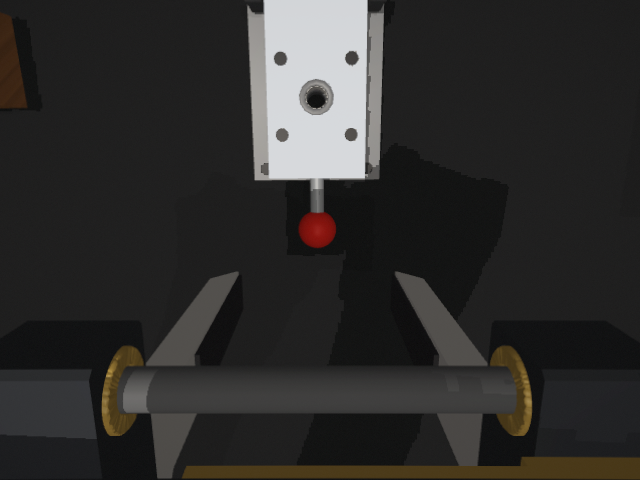

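```bash
python3 -m jog '-0.03 -0.005 0 0;-0.075 -0.012 0 0;-0.12 -0.02 0 0;-0.165 -0.027 0 0;-0.21 -0.034 0 0' 0.55 20; python3 -m jog '-0.045 -0.007 0 0;-0.09 -0.014 0 0;-0.115 -0.018 0 0;-0.123 -0.020 0 0;-0.123 -0.020 0 0'; python3 - <<'E'
from h import *
st();snap('wrist','w5')
E
```

```text
clock: 9.9
tool_pos: [463.8, 18.8, 205.7]
ee_rot: [-2.285, 2.156, -0.009]
contact_force: [1.5, -0.4, -0.3]
width: 42.2
clock: 10.4
tool_pos: [476.5, 143.3, 205.5]
ee_rot: [-2.286, 2.154, -0.009]
contact_force: [-0.4, -1.4, -0.8]
width: 42.5
{'clock': 10.4, 'joints': [0.149, 0.229, -0.577, 1.911, 0.15, 1.041, -2.004], 'joint_velocities': [0.033, -0.01, 0.029, 0.018, -0.003, -0.003, 0.026], 'effort': [-2.999, -57.085, -6.921, -41.538, 0.129, -0.071, -0.81], 'tool_pos': [476.533, 143.296, 205.487], 'ee_rot': [-2.286, 2.154, -0.009], 'contact_force': [-0.436, -1.388, -0.79], 'ft_torque': [-0.012, 0.034, 0.052], 'width': 42.49}
[[0.059, -0.998, 0.005], [-0.998, -0.059, -0.004], [0.004, -0.004, -1.0]]
```

View pics/w5.png

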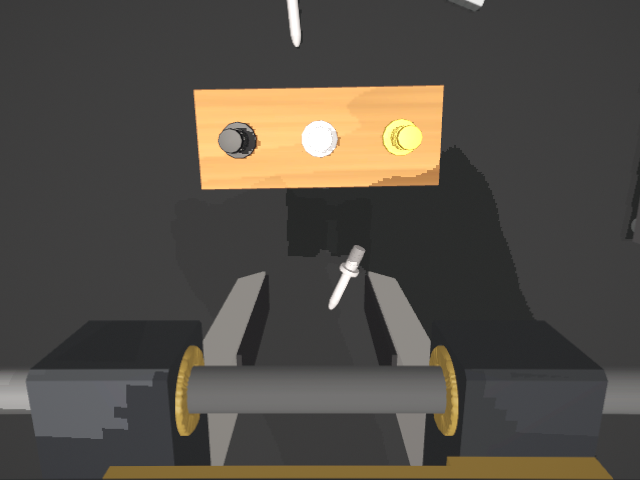

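```bash
python3 - <<'E'
from h import *
c=load('w5');im=c['color'][:,:,::-1].copy()
cs=np.array([plane(c,*p,66) for p in [(195,91),(443,86),(439,184),(202,189)]]);print('corners',cs.round(1).tolist(),'centre',cs.mean(0).round(1),cv2.minAreaRect(cs[:,:2].astype(np.float32)))
print('collar',plane(c,320,139,72).round(1),'top',plane(c,319.5,137.5,102).round(1))
s=toTool([542.4-476.5,144.4-143.3,0]);print(s)
cv2.imwrite('pics/w5z.png',cv2.resize(im[110:170,280:360],None,fx=8,fy=8,interpolation=cv2.INTER_CUBIC))
E
```

```text
corners [[569.0, 233.6, 66.0], [582.7, 60.0, 66.0], [514.2, 54.1, 66.0], [500.3, 229.0, 66.0]] centre [541.5 144.2  66. ] ((541.5637817382812, 144.28602600097656), (68.84335327148438, 175.4576873779297), 4.564583778381348)
collar [541.5 144.1  72. ] top [542.7 144.9 102. ]
[  2.7122124  -65.85275158   0.28109301]
```

View pics/w5z.png

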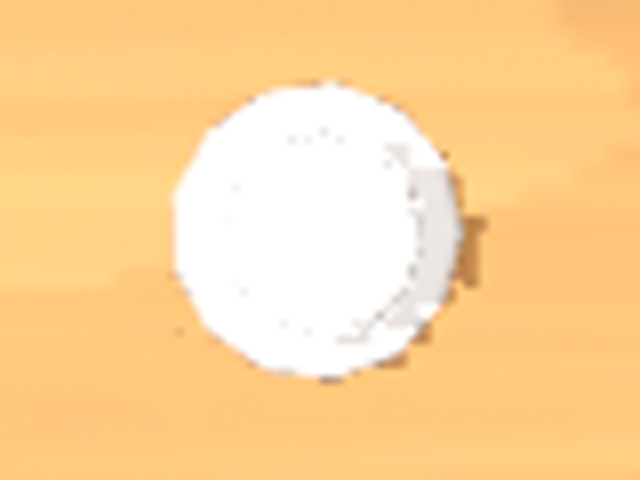

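```bash
python3 -m jog '0.0015 -0.02 0 0;0.003 -0.045 0 0;0.003 -0.06 0.01 0;0.003 -0.065 0.03 0;0.003 -0.065 0.04 0'; python3 -m jog '0 0 0.01 0;0 0 0.02 0;0 0 0.02 0;0 0 0.02 0'; python3 - <<'E'
from h import *
s=st(); print(toTool(np.array([541.7,144.2,74])-s['tool_pos']))
E
```

```text
clock: 10.95
tool_pos: [541.9, 140.5, 164.3]
ee_rot: [2.281, -2.158, 0.009]
contact_force: [-0.0, -0.0, 0.5]
width: 42.2
clock: 11.35
tool_pos: [541.9, 140.4, 144.6]
ee_rot: [2.281, -2.158, 0.009]
contact_force: [-0.1, -0.8, 0.3]
width: 42.3
{'clock': 11.35, 'joints': [0.11, 0.416, -0.528, 1.824, 0.257, 0.967, -2.044], 'joint_velocities': [-0.001, -0.005, -0.003, -0.01, -0.001, 0.002, -0.0], 'effort': [0.224, -73.617, -8.263, -37.206, 0.111, -0.161, -0.034], 'tool_pos': [541.893, 140.377, 144.597], 'ee_rot': [2.281, -2.158, 0.009], 'contact_force': [-0.053, -0.755, 0.339], 'ft_torque': [0.012, 0.061, -0.011], 'width': 42.254}
[[0.055, -0.998, 0.003], [-0.998, -0.055, -0.005], [0.005, -0.003, -1.0]]
[-4.20355389  0.17729807 70.57547106]
```

```bash
python3 -m jog '-0.002 0 0.01 0;-0.0042 0 0.02 0;-0.0042 0 0.03 0;-0.0042 0 0.03 0;-0.0042 0 0.03 0'; python3 - <<'E'
from h import *
s=st(); print(toTool(np.array([541.7,144.2,74])-s['tool_pos']));snap('wrist','w6');snap('side','d6');snap('scene','s6')
c=load('d6');print(proj(c,s['tool_pos']))
a=cv2.resize(c['color'][200:400,220:420,::-1],(400,400));c=load('s6');b=cv2.resize(c['color'][90:240,280:430,::-1],(400,400));cv2.imwrite('pics/ds6.png',np.hstack([a,b]))
E
```

```text
clock: 11.85
tool_pos: [541.6, 144.4, 114.3]
ee_rot: [2.281, -2.157, 0.008]
contact_force: [-0.5, 0.3, 0.4]
width: 42.5
{'clock': 11.85, 'joints': [0.09, 0.457, -0.515, 1.846, 0.286, 0.912, -2.073], 'joint_velocities': [0.002, -0.011, -0.004, -0.007, -0.001, 0.004, 0.002], 'effort': [-0.16, -75.992, -8.909, -35.49, 0.115, -0.173, -0.054], 'tool_pos': [541.603, 144.412, 114.266], 'ee_rot': [2.281, -2.157, 0.008], 'contact_force': [-0.469, 0.342, 0.422], 'ft_torque': [-0.002, 0.045, -0.028], 'width': 42.529}
[[0.056, -0.998, 0.002], [-0.998, -0.056, -0.005], [0.005, -0.002, -1.0]]
[ 1.44292558e-03 -1.81937992e-03  4.02667707e+01]
[324.07774204 294.64480633]
```

View pics/w6.png

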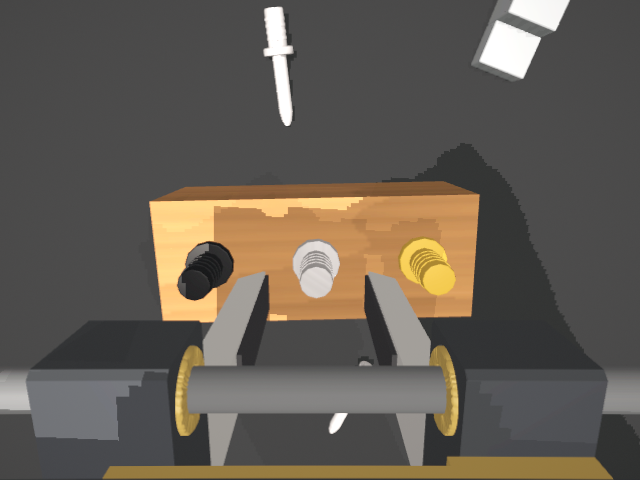

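View pics/ds6.png

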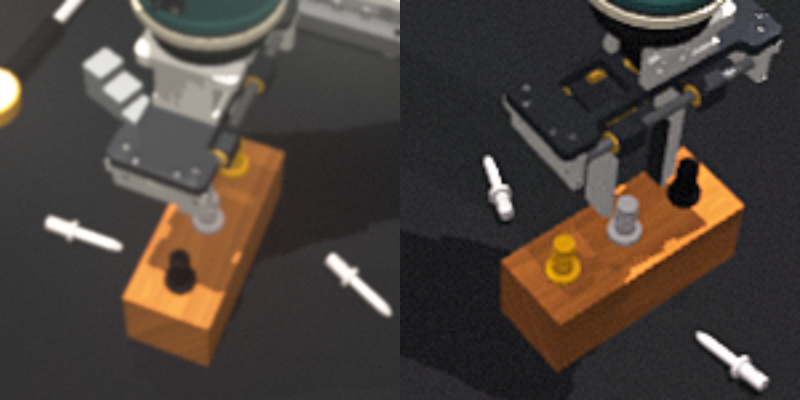

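```bash
python3 - <<'E'
from h import *
c=load('w6');print(plane(c,316.3,282,102).round(1),plane(c,316,262,72).round(1))
E
python3 -m jog '0 0 0.01 0;0 0 0.02 0;0 0 0.03 0;0 0 0.038 0;0 0 0.04 0'; python3 -m jog '0 0 0 0'
```

```text
[542.4 144.6 102. ] [543.  144.7  72. ]
clock: 12.5
tool_pos: [541.5, 144.1, 73.6]
ee_rot: [2.28, -2.157, 0.008]
contact_force: [0.6, -0.3, 0.9]
width: 42.3
clock: 12.6
tool_pos: [541.4, 144.2, 73.2]
ee_rot: [2.28, -2.157, 0.007]
contact_force: [0.0, -0.3, -0.1]
width: 42.2
```

```bash
python3 -m jog '0 -0.0008 -0.001 0;0 -0.0008 -0.001 0;0 -0.0008 -0.001 0;0 -0.0008 -0.001 0;0 -0.0008 -0.001 0' 1 50; python3 -m jog '0 0 0 0;0 0 0 0;0 0 0 0'
```

```text
clock: 13.1
tool_pos: [542.3, 144.3, 74.5]
ee_rot: [2.281, -2.157, 0.008]
contact_force: [0.1, 0.6, 3.1]
width: 15.3
clock: 13.4
tool_pos: [542.4, 144.2, 74.5]
ee_rot: [2.28, -2.157, 0.008]
contact_force: [-0.7, -0.0, 1.5]
width: 15.5
```

```bash
python3 -m jog '0 0 -0.008 0;0 0 -0.02 0;0 0 -0.035 0;0 0 -0.05 0;0 0 -0.065 0'; python3 -m jog '0 0 -0.02 0;0 0 -0.04 0;0 0 -0.055 0;0 0 -0.06 0;0 0 -0.06 0'; python3 - <<'E'
from h import *
s=st(); print(toTool(np.array([531.3,-188.4,s['tool_pos'][2]])-s['tool_pos'])); snap('wrist','w7'); snap('side','d7')
E
```

```text
clock: 13.9
tool_pos: [542.4, 144.7, 141.3]
ee_rot: [2.281, -2.158, 0.009]
contact_force: [-0.5, 0.0, -1.9]
width: 15.0
clock: 14.4
tool_pos: [542.5, 145.0, 201.9]
ee_rot: [2.281, -2.158, 0.01]
contact_force: [-0.3, -0.1, -1.0]
width: 15.2
{'clock': 14.4, 'joints': [0.124, 0.354, -0.55, 1.766, 0.214, 1.079, -2.015], 'joint_velocities': [-0.003, 0.022, 0.005, 0.022, 0.006, -0.016, -0.005], 'effort': [0.198, -74.277, -8.236, -42.841, -0.106, 0.35, 0.135], 'tool_pos': [542.457, 144.968, 201.864], 'ee_rot': [2.281, -2.158, 0.01], 'contact_force': [-0.321, -0.14, -1.028], 'ft_torque': [0.001, 0.022, -0.001], 'width': 15.198}
[[0.055, -0.998, 0.004], [-0.998, -0.055, -0.005], [0.005, -0.003, -1.0]]
[332.23235865  29.62700218   1.67652469]
```

View pics/w7.png

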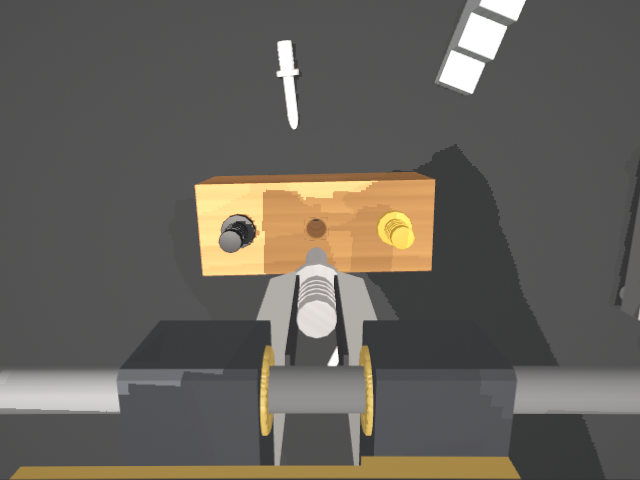

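View pics/d7.png

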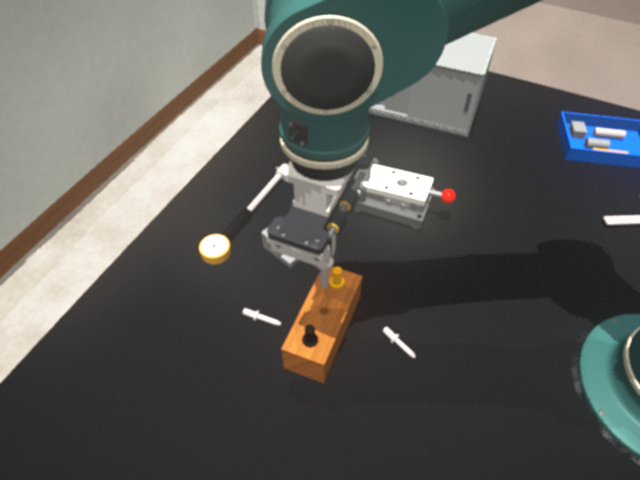

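```bash
python3 -m jog '0.02 0.002 0 0;0.055 0.005 0 0;0.095 0.009 0 0;0.135 0.012 0 0;0.175 0.016 0 0'; python3 -m jog '0.04 0.004 0 0;0.08 0.007 0 0;0.11 0.01 0 0;0.13 0.012 0 0;0.14 0.012 0 0';python3 -m jog '0 0 0 0;0 0 0 0'; python3 - <<'E'
from h import *
s=st(); print(toTool(np.array([531.3,-188.4,s['tool_pos'][2]])-s['tool_pos']))
E
```

```text
clock: 15.0
tool_pos: [535.0, -32.3, 200.7]
ee_rot: [2.28, -2.156, 0.006]
contact_force: [0.8, -0.3, -1.2]
width: 14.9
clock: 15.5
tool_pos: [530.0, -174.7, 200.4]
ee_rot: [2.277, -2.158, 0.004]
contact_force: [0.2, 0.8, -1.2]
width: 14.9
clock: 15.7
tool_pos: [530.0, -173.8, 199.9]
ee_rot: [2.277, -2.157, 0.002]
contact_force: [-0.8, -0.3, -1.7]
width: 14.9
{'clock': 15.7, 'joints': [0.594, 0.33, -0.411, 1.778, 0.154, 1.065, -1.389], 'joint_velocities': [-0.011, -0.01, -0.009, -0.0, -0.001, 0.002, 0.0], 'effort': [1.694, -72.175, -4.388, -42.068, 0.12, -0.074, 0.119], 'tool_pos': [529.984, -173.753, 199.858], 'ee_rot': [2.277, -2.157, 0.002], 'contact_force': [-0.847, -0.286, -1.675], 'ft_torque': [0.039, -0.011, -0.004], 'width': 14.894}
[[0.054, -0.999, -0.002], [-0.999, -0.054, -0.004], [0.004, 0.002, -1.0]]
[14.69654742 -0.52154714  0.06102027]
```

```bash
python3 -m jog '0.005 -0.0005 0.01 0;0.01 -0.0005 0.02 0;0.0147 -0.0005 0.03 0;0.0147 -0.0005 0.04 0;0.0147 -0.0005 0.046 0'; python3 -m jog '0 0 0 0;0 0 0 0'; python3 - <<'E'
from h import *
s=st(); print(toTool(np.array([531.3,-188.4,s['tool_pos'][2]])-s['tool_pos']))
for n in ['wrist','side','scene']: snap(n,n+'8')
a=load('side8');b=load('scene8')
print(proj(a,[531.3,-188.4,69.8]),proj(b,[531.3,-188.4,69.8]))
A=cv2.resize(a['color'][130:230,340:440,::-1],(400,400),interpolation=cv2.INTER_CUBIC);B=cv2.resize(b['color'][190:310,160:280,::-1],(400,400),interpolation=cv2.INTER_CUBIC);cv2.imwrite('pics/ds8.png',np.hstack([A,B]))
E
```

```text
clock: 16.2
tool_pos: [530.7, -188.5, 152.5]
ee_rot: [2.277, -2.157, 0.0]
contact_force: [0.6, 0.0, -1.7]
width: 15.1
clock: 16.4
tool_pos: [530.7, -188.2, 152.4]
ee_rot: [2.277, -2.157, -0.0]
contact_force: [-0.5, -0.3, -1.3]
width: 15.5
{'clock': 16.4, 'joints': [0.599, 0.393, -0.393, 1.81, 0.183, 0.976, -1.387], 'joint_velocities': [0.003, -0.01, 0.0, -0.007, -0.001, 0.004, 0.001], 'effort': [0.002, -75.653, -5.985, -38.729, 0.046, -0.166, -0.037], 'tool_pos': [530.724, -188.212, 152.39], 'ee_rot': [2.277, -2.157, -0.0], 'contact_force': [-0.519, -0.311, -1.275], 'ft_torque': [-0.029, -0.015, -0.009], 'width': 15.466}
[[0.054, -0.999, -0.003], [-0.999, -0.054, -0.004], [0.003, 0.004, -1.0]]
[ 0.21890389 -0.56508437 -0.00133198]
[402.11399127 183.01575014] [210.30613422 252.5352269 ]
```

View pics/ds8.png

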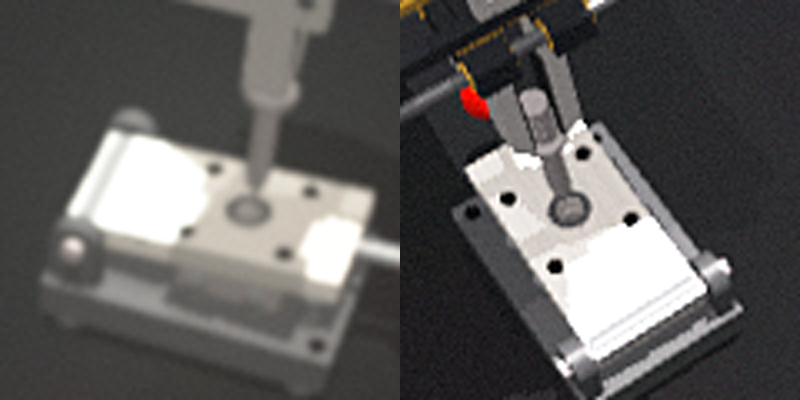

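View pics/wrist8.png

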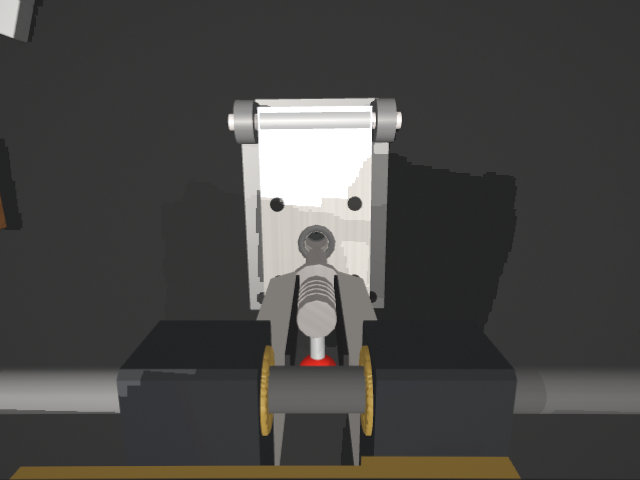

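```bash
python3 - <<'E'
from h import *
s=status.get_obs()['tool_pos']; 
for tag,(x0,y0),k in [('side8',(340,130),4),('scene8',(160,190),400/120)]:
    c=load(tag)
    for z in (83.9,143.9): print(tag,z,((proj(c,[s[0],s[1],z])-[x0,y0])*k).round(1))
    for z in (66,69.8,72): print(tag,'bush',z,((proj(c,[531.3,-188.4,z])-[x0,y0])*k).round(1))
c=load('wrist8');print(plane(c,317,242,69.8))
x,y,w,h,k=380,160,45,30,16
cv2.imwrite('pics/z8.png',np.hstack([cv2.resize(load('side8')['color'][165:195,385:425,::-1],(400,300),interpolation=cv2.INTER_CUBIC),cv2.resize(load('scene8')['color'][230:260,190:230,::-1],(400,300),interpolation=cv2.INTER_CUBIC)]))
E
```

```text
side8 83.9 [252.4 191.4]
side8 143.9 [267.8  97.7]
side8 bush 66 [247.5 217.6]
side8 bush 69.8 [248.5 212.1]
side8 bush 72 [249.  208.8]
scene8 83.9 [163.2 195.7]
scene8 143.9 [143.9 139.4]
scene8 bush 66 [168.8 211.7]
scene8 bush 69.8 [167.7 208.5]
scene8 bush 72 [167.  206.5]
[ 532.60961805 -188.67703953   69.8       ]
```

View pics/z8.png

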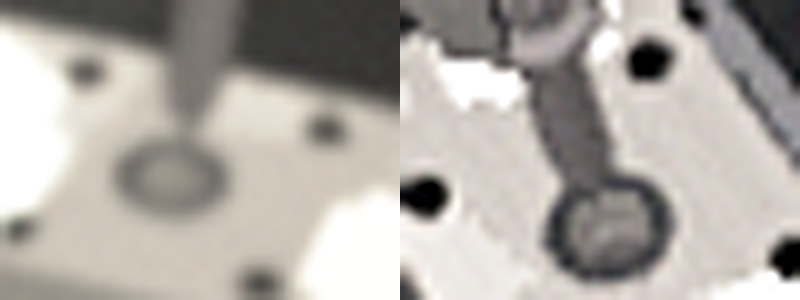

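```bash
python3 -m jog '0.0002 -0.001 0.005 0;0.0002 -0.001 0.01 0;0.0002 -0.001 0.015 0;0.0002 -0.001 0.020 0;0.0002 -0.001 0.025 0'; python3 -m jog '0 0 0 0;0 0 0 0'; python3 - <<'E'
from h import *
s=st()
for n in ['side','scene']: snap(n,n+'9')
cv2.imwrite('pics/z9.png',np.hstack([cv2.resize(load('side9')['color'][155:200,375:435,::-1],(400,300),interpolation=cv2.INTER_CUBIC),cv2.resize(load('scene9')['color'][220:265,180:240,::-1],(400,300),interpolation=cv2.INTER_CUBIC)]))
E
```

```text
clock: 17.05
tool_pos: [531.9, -188.6, 127.4]
ee_rot: [2.277, -2.157, 0.001]
contact_force: [-0.6, -0.2, -0.7]
width: 15.2
clock: 17.25
tool_pos: [531.8, -188.6, 127.2]
ee_rot: [2.277, -2.157, 0.001]
contact_force: [0.1, -0.8, -1.4]
width: 15.1
{'clock': 17.25, 'joints': [0.591, 0.426, -0.385, 1.828, 0.201, 0.927, -1.401], 'joint_velocities': [0.001, -0.007, -0.001, -0.004, 0.001, 0.002, 0.0], 'effort': [-0.026, -77.87, -6.325, -37.442, 0.04, -0.132, -0.025], 'tool_pos': [531.792, -188.593, 127.219], 'ee_rot': [2.277, -2.157, 0.001], 'contact_force': [0.147, -0.785, -1.434], 'ft_torque': [-0.016, -0.006, -0.023], 'width': 15.137}
[[0.054, -0.999, -0.003], [-0.999, -0.054, -0.004], [0.004, 0.003, -1.0]]
```

View pics/z9.png

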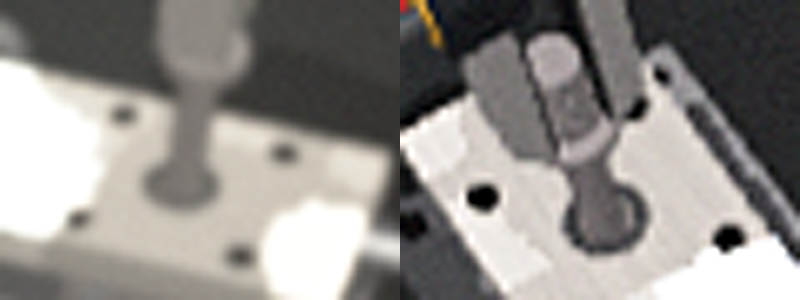

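```bash
python3 - <<'E'
from h import *
a=load('side9');b=load('scene9')
s=status.get_obs()['tool_pos']
for z in (70,80,90,100,118.7,130): print(z,proj(a,[s[0],s[1],z]).round(1),proj(b,[s[0],s[1],z]).round(1))
g=cv2.cvtColor(a['color'],cv2.COLOR_RGB2GRAY)
for v in range(164,188,2): print('side',v,g[v,394:416].tolist())
g=cv2.cvtColor(b['color'],cv2.COLOR_RGB2GRAY)
for v in range(238,260,2): print('scene',v,g[v,198:222].tolist())
E
```

```text
70 [401.8 182.8] [210.3 252.8]
80 [402.5 179.1] [209.4 250.2]
90 [403.1 175.3] [208.5 247.5]
100 [403.7 171.6] [207.6 244.8]
118.7 [404.9 164.3] [205.8 239.6]
130 [405.6 159.8] [204.7 236.4]
side 164 [68, 66, 69, 68, 77, 98, 125, 141, 149, 149, 148, 144, 144, 140, 140, 148, 150, 132, 95, 65, 56, 53]
side 166 [70, 69, 67, 66, 64, 75, 92, 110, 124, 133, 138, 139, 139, 138, 134, 124, 110, 87, 68, 57, 56, 54]
side 168 [128, 117, 107, 94, 79, 67, 72, 86, 107, 116, 121, 123, 120, 107, 90, 76, 67, 59, 57, 56, 55, 56]
side 170 [174, 188, 201, 197, 181, 160, 138, 118, 113, 118, 119, 120, 113, 94, 75, 63, 59, 56, 56, 53, 59, 58]
side 172 [117, 162, 208, 221, 211, 199, 175, 141, 121, 121, 120, 122, 136, 158, 168, 160, 144, 125, 113, 99, 90, 82]
side 174 [199, 205, 211, 211, 202, 192, 163, 134, 121, 121, 120, 127, 164, 207, 224, 225, 222, 219, 215, 211, 199, 189]
side 176 [209, 206, 203, 203, 202, 189, 156, 128, 120, 119, 121, 135, 169, 201, 215, 216, 216, 218, 222, 224, 221, 195]
side 178 [204, 204, 204, 199, 192, 174, 142, 124, 118, 120, 125, 139, 175, 195, 201, 201, 201, 203, 206, 205, 195, 1
[... 1171 characters left out ...]
8, 93, 104, 99, 90, 95, 79, 67, 68, 86, 145, 200, 211, 208, 209, 212, 208]
scene 250 [213, 211, 204, 210, 217, 218, 212, 130, 84, 108, 101, 100, 93, 94, 94, 111, 109, 60, 96, 193, 210, 208, 207, 211]
scene 252 [205, 209, 214, 206, 206, 217, 149, 52, 75, 115, 109, 107, 96, 85, 86, 96, 138, 66, 65, 149, 219, 210, 203, 205]
scene 254 [209, 205, 210, 215, 210, 209, 125, 54, 63, 110, 104, 107, 104, 96, 88, 95, 100, 73, 109, 215, 209, 214, 210, 204]
scene 256 [236, 202, 202, 207, 213, 218, 210, 151, 49, 67, 88, 83, 73, 74, 75, 67, 81, 141, 205, 215, 212, 202, 207, 211]
scene 258 [231, 233, 238, 229, 202, 212, 212, 213, 214, 198, 150, 155, 158, 165, 190, 195, 199, 216, 217, 215, 209, 210, 208, 204]
```

```bash
python3 -m jog '0 0 0.005 0;0 0 0.01 0;0 0 0.015 0;0 0 0.02 0;0 0 0.025 0'; python3 -m jog '0 0 0.004 0;0 0 0.008 0;0 0 0.012 0;0 0 0.016 0;0 0 0.02 0';python3 -m jog '0 0 0 0;0 0 0 0'
```

```text
clock: 17.85
tool_pos: [531.8, -188.7, 102.0]
ee_rot: [2.277, -2.157, 0.001]
contact_force: [-0.0, -0.3, -1.6]
width: 15.0
clock: 18.35
tool_pos: [531.8, -188.8, 81.7]
ee_rot: [2.277, -2.157, 0.001]
contact_force: [-0.2, -1.0, -1.1]
width: 15.2
clock: 18.55
tool_pos: [531.8, -188.8, 81.6]
ee_rot: [2.277, -2.157, 0.001]
contact_force: [0.8, 0.3, -0.9]
width: 15.4
```

```bash
python3 -m jog '0 0 0.001 0;0 0 0.002 0;0 0 0.003 0;0 0 0.004 0;0 0 0.004 0' - 60; python3 -m jog '0 0 0.001 0;0 0 0.002 0;0 0 0.002 0;0 0 0.002 0'; python3 -m jog '0 0 0.001 0;0 0 0.001 0;0 0 0.001 0'
```

```text
clock: 19.05
tool_pos: [531.8, -188.8, 77.7]
ee_rot: [2.277, -2.157, 0.001]
contact_force: [-1.2, -0.4, 2.0]
width: 15.0
clock: 19.45
tool_pos: [531.7, -188.9, 75.8]
ee_rot: [2.277, -2.157, 0.001]
contact_force: [-2.5, -0.2, 5.8]
width: 14.7
clock: 19.75
tool_pos: [531.5, -188.9, 74.9]
ee_rot: [2.277, -2.157, 0.001]
contact_force: [-3.9, 1.1, 6.5]
width: 15.2
```

```bash
python3 -m jog '0 0 0.0005 0;0 0 0.001 0;0 0 0.001 0'; python3 -m jog '0 0 0.0005 0;0 0 0.001 0;0 0 0.001 0'; python3 -m jog '0 0 0.0005 0;0 0 0.001 0;0 0 0.001 0'
```

```text
clock: 20.05
tool_pos: [531.5, -188.9, 74.4]
ee_rot: [2.277, -2.157, 0.001]
contact_force: [-6.1, 2.8, 12.6]
width: 14.8
clock: 20.35
tool_pos: [531.6, -188.9, 74.3]
ee_rot: [2.277, -2.157, 0.001]
contact_force: [-7.4, 2.3, 20.5]
width: 14.9
clock: 20.65
tool_pos: [531.6, -188.9, 74.3]
ee_rot: [2.276, -2.156, 0.002]
contact_force: [-10.6, 2.3, 22.5]
width: 15.1
```

```bash
python3 -m jog '0 0.0003 0.001 0;0 0.0003 0.0012 0;0 0.0003 0.0012 0;0 0.0003 0.0012 0;0 0.0003 0.0012 0'; python3 - <<'E'
from h import *
s=st()
for n in ['side','scene','wrist']: snap(n,n+'10')
cv2.imwrite('pics/z10.png',np.hstack([cv2.resize(load('side10')['color'][145:235,350:470,::-1],(400,300),interpolation=cv2.INTER_CUBIC),cv2.resize(load('scene10')['color'][210:330,150:310,::-1],(400,300),interpolation=cv2.INTER_CUBIC)]))
st()
E
```

```text
clock: 21.15
tool_pos: [531.6, -188.9, 74.3]
ee_rot: [2.276, -2.156, 0.003]
contact_force: [-9.7, 3.5, 25.9]
width: 15.1
{'clock': 21.15, 'joints': [0.57, 0.497, -0.363, 1.864, 0.241, 0.824, -1.434], 'joint_velocities': [0.002, -0.001, -0.0, 0.001, -0.0, -0.002, 0.0], 'effort': [-0.189, -69.915, -5.36, -31.964, 0.546, -3.13, -0.004], 'tool_pos': [531.571, -188.898, 74.259], 'ee_rot': [2.276, -2.156, 0.003], 'contact_force': [-9.652, 3.49, 25.851], 'ft_torque': [0.832, 2.201, -0.033], 'width': 15.081}
[[0.054, -0.999, -0.003], [-0.999, -0.054, -0.006], [0.006, 0.003, -1.0]]
{'clock': 21.3, 'joints': [0.57, 0.496, -0.363, 1.864, 0.241, 0.825, -1.434], 'joint_velocities': [0.0, -0.001, 0.002, 0.001, 0.001, 0.001, 0.001], 'effort': [-0.188, -69.914, -5.359, -31.965, 0.546, -3.13, -0.004], 'tool_pos': [531.542, -188.914, 74.266], 'ee_rot': [2.276, -2.156, 0.003], 'contact_force': [-9.69, 3.327, 24.422], 'ft_torque': [0.71, 2.185, -0.035], 'width': 14.753}
[[0.054, -0.999, -0.003], [-0.999, -0.054, -0.006], [0.006, 0.003, -1.0]]
```

View pics/z10.png

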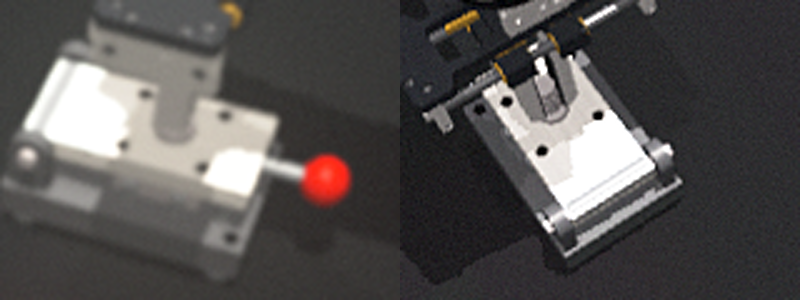

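View pics/wrist10.png

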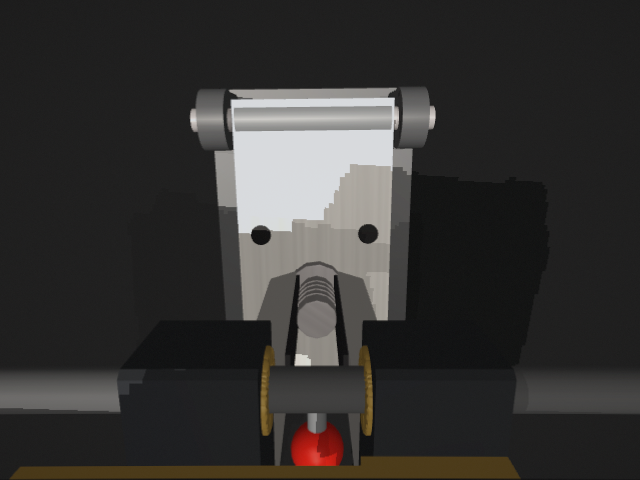

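```bash
python3 - <<'E'
from h import *
c=load('side10');hsv=cv2.cvtColor(c['color'],cv2.COLOR_RGB2HSV)
m=((hsv[...,0]<6)|(hsv[...,0]>174))&(hsv[...,1]>150)&(hsv[...,2]>100)
n,l,s,ce=cv2.connectedComponentsWithStats(m.astype(np.uint8));i=1+s[1:,4].argmax();print(s[i],ce[i],'shut',proj(c,[438.4,-194.5,59]),'rest',proj(c,[438.6,-194.5,67.4]))
w=load('wrist10')
for p in [(260,180),(360,180),(260,260),(270,140),(370,260)]: print(dep(w,*p).round(1))
st()
E
```

```text
[440 191  16  16 182] [447.45604396 198.46703297] shut [447.09894237 199.63693759] rest [447.80388996 196.58222749]
[ 578.9 -161.8   65.6]
[ 581.2 -205.    65.7]
[ 600.6 -183.8  252.1]
[ 596.  -165.5   64.5]
[ 545.3 -212.4   65.4]
{'clock': 21.3, 'joints': [0.57, 0.496, -0.363, 1.864, 0.241, 0.825, -1.434], 'joint_velocities': [0.0, -0.001, 0.002, 0.001, 0.001, 0.001, 0.001], 'effort': [-0.188, -69.914, -5.359, -31.965, 0.546, -3.13, -0.004], 'tool_pos': [531.542, -188.914, 74.266], 'ee_rot': [2.276, -2.156, 0.003], 'contact_force': [-9.69, 3.327, 24.422], 'ft_torque': [0.71, 2.185, -0.035], 'width': 14.753}
[[0.054, -0.999, -0.003], [-0.999, -0.054, -0.006], [0.006, 0.003, -1.0]]
```

```bash
python3 -m jog '0 0.0006 0.0014 0;0 0.0006 0.0016 0;0 0.0006 0.0016 0;0 0.0006 0.0016 0'; python3 - <<'E'
from h import *
snap('side','side11');st();snap('wrist','wrist11')
for t in ['d7','side8','side10','side11']:
    c=load(t);hsv=cv2.cvtColor(c['color'],cv2.COLOR_RGB2HSV)
    m=((hsv[...,0]<6)|(hsv[...,0]>174))&(hsv[...,1]>150)&(hsv[...,2]>100)
    n,l,s,ce=cv2.connectedComponentsWithStats(m.astype(np.uint8));i=1+s[1:,4].argmax();print(t,s[i],ce[i])
w=load('wrist11');P=[]
for u in range(240,385,3):
    for v in list(range(150,225,2)):
        if w['depth'][v,u]>0: P.append(dep(w,u,v))
P=np.array(P);P=P[abs(P[:,2]-66)<4];A=np.c_[P[:,:2]-[606,-184],np.ones(len(P))];k=np.linalg.lstsq(A,P[:,2],rcond=None)[0];print(len(P),k)
E
```

```text
clock: 21.7
tool_pos: [531.6, -188.9, 74.2]
ee_rot: [2.277, -2.157, 0.005]
contact_force: [-8.6, 2.9, 29.9]
width: 14.9
{'clock': 21.75, 'joints': [0.57, 0.496, -0.363, 1.865, 0.242, 0.823, -1.435], 'joint_velocities': [-0.001, -0.002, -0.0, -0.0, -0.0, -0.001, -0.001], 'effort': [0.031, -67.334, -4.786, -30.761, 0.684, -3.317, -0.001], 'tool_pos': [531.537, -188.904, 74.166], 'ee_rot': [2.277, -2.156, 0.005], 'contact_force': [-10.009, 3.02, 29.118], 'ft_torque': [0.924, 2.345, -0.01], 'width': 15.051}
[[0.054, -0.999, -0.001], [-0.999, -0.054, -0.006], [0.006, 0.002, -1.0]]
d7 [441 188  15  15 167] [448.11377246 195.26946108]
side8 [441 188  15  16 189] [448.05820106 195.42857143]
side10 [440 191  16  16 182] [447.45604396 198.46703297]
side11 [440 191  15  16 181] [447.41436464 198.46961326]
1850 [ 2.79328339e-03 -6.71991878e-04  6.48708772e+01]
```

```bash
python3 - <<'E'
from h import *
print(job_done()); st()
E
```

```text
the job is handed in; nothing more can be done
None
the job is handed in; nothing more can be done
```

The job is handed in at about 21.8 s. The arm is still holding the polished punch and pressing down, and the leaf is held shut. The interface gives no verdict, so the result rests on my own checks.

I pinched the ball knob and lowered the leaf slowly along its arc until the plunger began to push back. Then I let go, took the chrome punch from the middle hole of the holder, and pushed it through the bush, insert and base until the collar sat on the leaf.

**Last checks**
- **Downward force:** about 29 N, more than the 11 N needed. The tool stopped at 74.2 mm, against an expected 74.5 mm.
- **Leaf shut:** the wrist camera's depth reading puts the leaf level to 0.003 rad. In the side view the knob dropped 3.0–3.2 px from its rest position; a full shut should be 3.05 px. Pressing harder did not move it further.
- **Disagreement:** the knob's absolute position in the side view is about 1.2 px (roughly 3 mm) above the prediction for shut. The same offset was there when the leaf was resting, so I put it down to calibration.
- **Sideways load:** about 10 N along x remains on the punch; I did not remove it.
- **Other items:** I saw no contact with the other two punches, the step block or the bore gauge. I did not re-measure where they are at the end.

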